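# Ease a ratchet clamp by one notch

### The job

The ratchet clamp on the model-making bench is squeezing the glued stick frame too hard: ease it by one notch. With a fingertip push the pawl's thumb lever over so that the pawl lifts out of the toothed wheel, push a spoke to turn the wheel backward (its top going towards the pawl's side) by exactly one tooth, then push the pawl back down fully into the next gap and come away. Only push with the fingers: lift and carry nothing, and leave the stick frame, the jar, the glue bottle and the tray where they stand.

Things in the scene. Friction and masses are not known exactly. Their poses are not given: they have to be found in the camera images.
- rig: Bench ratchet clamp, fixed: steel works and wooden jaws on plywood. Origin on the bench under the wheel's middle; x along the axle, y from the wheel towards pawl and jaws, z up. Base plate x -55 to 55, y -85 to 185 mm, 12 thick. Jaws at y 98-112 (moving, 72 high) and 162-176 mm (fixed, 67 high). Pawl post at x 35-43, y 61-79 mm, 117 high. Bar spokes and pawl, nothing is higher than 124 mm.
- axle (a point): Middle of the axle, 82 mm above the bench, between bearing plates at the clamp's x = -47 and 47 mm, 96 mm high. The axle carries a cross of four spokes at x = -24 mm and a toothed wheel at x = 18 mm (8 saw teeth, tip radius 42 mm, 12 mm thick).
- wheel (a joint): Angle of spokes and toothed wheel, rad. 0 to 0.08 at the start (clamp tight, no further forward); grows as it turns backward, its top moving to the clamp's +y. One notch = 1 tooth of 8 = 0.785. Pawl down: 0.12 rad of play about a notch, then blocked. Pawl up: turns stiffly (3 N at a spoke end), stays where left. Moves the jaw 12 mm per rad.
- pawl (a joint): Pawl angle, rad: 0 = fully down in a gap; grows as the nose lifts, stop at 0.85; clears the teeth above about 0.25. The thumb lever is one piece with it: upright at 0, leaning to the clamp's +y as the pawl lifts. A stiff pivot (1 to 2 N at the lever) keeps it where it is left. It goes fully down only with the wheel within about 0.12 rad of a notch.
- pawl_pivot (a point): Pivot of the pawl and its thumb lever, at the clamp's x = 18, y = 70 mm, 107 mm above the bench; axis along x.
- spoke_end (a point): Centre of the 14 mm ball on the end of the spoke to push, 60 mm from the axle; a steel rod 9 mm thick at the clamp's x = -24 mm. At wheel angle 0 it leans 30 degrees from upright to the clamp's -y; one notch brings it 15 degrees past upright to +y. The other three spokes follow at 90 degree steps.
- lever_top (a point): Middle of the top edge of the pawl's thumb lever: a steel plate 24 mm wide (along the axle), 5 mm thick, top 75 mm from the pivot (182 mm above the bench with the pawl down). Free on both its y sides above the pawl's arm, which lies on its -y side up to 28 mm above the pivot.
- pawl_nose (a point): The pawl's nose, an 8 mm round bar across its tip, 63 mm from the pivot on its -y side; it drops into the toothed wheel near the wheel's top.
- stick_frame: Glued frame of wooden sticks, 50 x 48 x 46 mm, standing loose between the jaws on the clamp's base plate; origin under its centre.
- stick_jar: Small round glass jar, 50 mm across, 55 mm tall, wooden sticks standing in it to 70 mm; origin under its centre.
- glue_bottle: White glue bottle standing upright, 38 mm across, 100 mm tall; origin under its centre.
- stick_tray: Open cardboard tray of sticks, 90 x 120 x 40 mm; origin under its centre.
Things that resemble listed ones, but are neither listed nor needed, are in the scene too. Of the things that look like the stick_tray, take the one that is farthest to the robot's right at the start.

How it is judged:
By the outcome, as a careful person would: the job done as asked, in the order asked, and still so for the second after the job is handed in, with the robot touching nothing.
It also fails if it takes over 42 s, if anything falls off the work surface, if the arm or the gripper's body presses on something with over 40 N, if the wrist force passes 120 N, or if a joint passes its speed limit or range.

### The arm

A 6-joint arm with a two-finger parallel gripper is mounted at the origin on the work surface. World frame = base frame: x ahead of the robot, y to its left, z up, the work surface at z = 0. Lengths are in m, angles in rad, forces in N, time in s.
With the tool pointing down it reaches from about 0.25 to 0.775 m from the base axis. Payload 4 kg.
Tool frame: the origin (TCP) lies at the centre of the arm's flange, where the gripper is bolted on; the fingertips stand 199 mm ahead of it and the grasp point (between the pads) lies 180 mm ahead of it (robot.tcp_to_tips is the z of the fingertips in the tool frame, in m); z points along the fingers, y is the line along which they close (so a half turn about z gives the same grasp; the last joint's range is limited). The gripper opens to 94 mm and grips with 3 to 60 N. Pads are 16 mm wide; open, the fingers measure 119 mm over their backs; the gripper's body (75 mm by 177 mm) begins 78 mm behind the grasp point.
Start: joints at [1.221, 0.087, 1.371, -0, 1.684, -0.103], TCP at [0.134, 0.533, 0.405] pointing down, gripper open.
Joint ranges: [-3.1, 3.1], [-0.76, 2.03], [0.27, 2.55], [-1.08, 4.22], [0.17, 2.65], [-2.57, 2.57]. Speed limits (rad/s): [2.79, 2.79, 3.14, 3.14, 3.14, 3.14].

### API

Orientations are given as [roll, pitch, yaw] about the fixed x, y, z axes, in that order (R = Rz(yaw) Ry(pitch) Rx(roll)).
In Python, from bench import robot gives the robot as it stands.
- The arm moves only by the tool play_rows, never from a script. Its arguments are lists of equal length, an entry for each row: "translation": the shift along the tool's x, y, z scaled (see below), a list of three; "twist": the turn, a rotation vector about the tool's x, y, z scaled (see below), a list of three; "gripper": the opening, from -1 (shut) to 1 (fully open). A call has 1 to 8 rows; each row shifts and turns the commanded pose from where the row before left it, along the tool's axes as they then stand; what a row does not reach is not made up. The controller multiplies each number of a shift by 0.04 m and each number of a turn by 0.1 rad. A row lasts 1/10 s, in which the tool goes at most 50 mm and 8.59 degrees, less where a joint would pass 70% of its speed; a pose out of reach is approached as far as the arm can. A call with a number of a shift or a turn outside -1 to 1 is refused whole. A call with a gripper value outside its range is refused whole. The fingers move at their own pace and stop on an object; the grip force is fixed at half the most. Time passes only in rows, so rows that do not move let the fingers close. It gives the time, the measured TCP pose, the force, the opening and the grip force at its end, in the units of the state.
- robot.get_obs(): the state, without advancing time (a new reading comes with each control period).
- robot.snapshot(name): name is "side" or "top" or "wrist"; returns the picture (480x640x3 uint8, red, green, blue); there is no depth.
- robot.camera_model(name): a dict with "camera_matrix" (3x3 intrinsics, pixels), "k1" (the pictures are not rectified: a ray, as slopes to the right and down, at radius r is drawn at 1 + k1 r^2 times it, then the intrinsics apply), "rvec" (rotation vector, rad) and "tvec" (3), from world to camera coordinates, as OpenCV has them. Camera axes: x right, y down, z forward; pixel columns grow to the right and rows downward; lengths in m; the calibration is good to about 2 mm. A picture is of the moment at which its call begins: read the wrist's pose just before it. camera_model takes no time and is no camera call; for the wrist camera it gives the pose at the moment of the call.
- robot.close_job(): hands the job in; it is judged then, once.
Trained networks look in the newest picture that a camera, given by its name, has taken for a name from the list of things; names that differ only in an ending like _2 or _b are one class to them, and where a whole thing is asked for, a point or a joint stands for the part that bears it (a point fixed in the world has none). Each returns a list of dicts, best first, with "score" (0 to 1); they miss things now and then, are a little off and sometimes report something else, mostly with a low value. They report only what shows in the picture. A call takes as long as a camera call. They do not tell look-alikes from the thing itself.
- robot.recognise(name, camera): "centre" ([x, y, z] in m, in world coordinates, good to about 4 mm: the middle of the surface that is visible of it).
- robot.spot_point(name, camera): "centre" ([x, y, z] in m, in world coordinates, good to about 4 mm: a listed point, or the origin of a listed thing).
The state is a dict: "time": time; "joint_positions": joint angles; "qvel": joint speeds; "joint_torque": joint torques, N m; "tool_pos": TCP position; "ee_rot": TCP orientation; "wrist_force": force on the tool from outside, world axes, zero at the start; "wrist_torque": the same for the moment, N m; "width": finger opening in m; "finger_force": force on a finger pad.
Only numpy, scipy, OpenCV 4.12 (cv2) and the standard library are available. Lean on these libraries where they do the work, as an engineer would, in place of code of your own. Each camera call takes 0.05 s, during which the arm holds its last target. There are 200 camera calls.

## Working session

There is one attempt and no reset: what is moved stays moved. The work goes in short steps, Python scripts to look and compute and a tool call to move; the robot and the scene stay as the last step left them, time stands still between calls to the robot, and variables do not carry over. Pictures are saved under pics/ and viewed, at most 10 in all, crops included, and the job is handed in when it is done.

Besides the shell and the picture viewer there is one more tool, called by a JSON object that holds its "name" and its "arguments". play_rows: Moves the arm, as the interface text tells. Its arguments: {"type":"object","properties":{"translation":{"type":"array","items":{"type":"array","items":{"type":"number","minimum":-1,"maximum":1}}},"twist":{"type":"array","items":{"type":"array","items":{"type":"number","minimum":-1,"maximum":1}}},"gripper":{"type":"array","items":{"type":"number"}}},"required":["translation","twist","gripper"]}

```bash
ls; mkdir -p pics; python3 - <<'E'
from bench import robot
import cv2,numpy as np
o=robot.get_obs();print(o['time'],o['tool_pos'],o['ee_rot'],o['width'])
ims=[]
for c in("side","top"):
    im=robot.snapshot(c);cv2.imwrite(f"pics/{c}0.png",im[:,:,::-1])
    for n in("axle","pawl_pivot","spoke_end","lever_top","pawl_nose","stick_frame","rig"):
        print(c,n,[(np.round(d['centre'],4).tolist(),round(d['score'],2)) for d in robot.spot_point(n,c)[:3]])
print(robot.get_obs()['time'])
E
```

```text
pics
0.0 [0.13434762 0.53323695 0.40351528] [-3.13943374e+00 -2.20112204e-04  2.89475781e+00] 0.09388375754114381
side axle [([0.5676, -0.0869, 0.0841], 0.91)]
side pawl_pivot [([0.5753, -0.0171, 0.1063], 0.77)]
side spoke_end [([0.5483, -0.1164, 0.1357], 0.71), ([0.5648, -0.091, 0.0], 0.38)]
side lever_top [([0.57, -0.0163, 0.1809], 0.97)]
side pawl_nose [([0.5826, -0.0753, 0.1172], 0.76), ([0.6875, 0.0288, 0.0026], 0.35)]
side stick_frame [([0.5508, 0.0496, 0.0154], 0.81)]
side rig [([0.5696, -0.0889, -0.0024], 0.81), ([0.5708, -0.0164, 0.1823], 0.71)]
top axle [([0.5666, -0.0857, 0.0792], 0.89), ([0.6748, -0.109, -0.0014], 0.25)]
top pawl_pivot [([0.5723, -0.0149, 0.1081], 0.8)]
top spoke_end [([0.5453, -0.117, 0.1334], 0.57)]
top lever_top [([0.5731, -0.018, 0.1806], 0.77)]
top pawl_nose [([0.5871, -0.0772, 0.1146], 0.58), ([0.5702, -0.013, 0.1807], 0.34)]
top stick_frame [([0.5532, 0.0484, 0.0075], 0.71)]
top rig [([0.5671, -0.0862, -0.0], 0.65)]
0.8
```

View pictures.

View pics/side0.png

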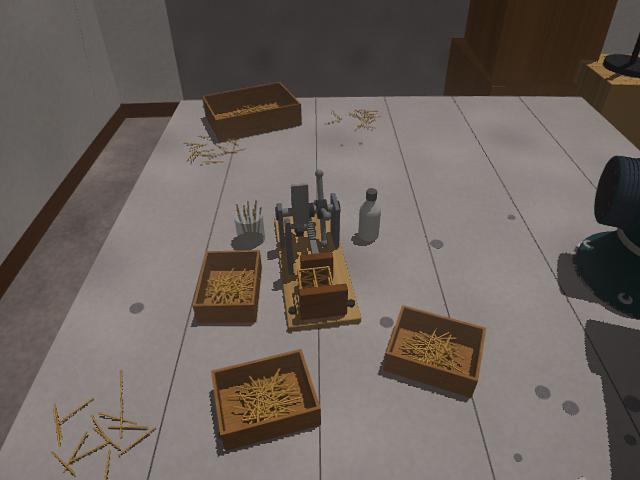

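View pics/top0.png

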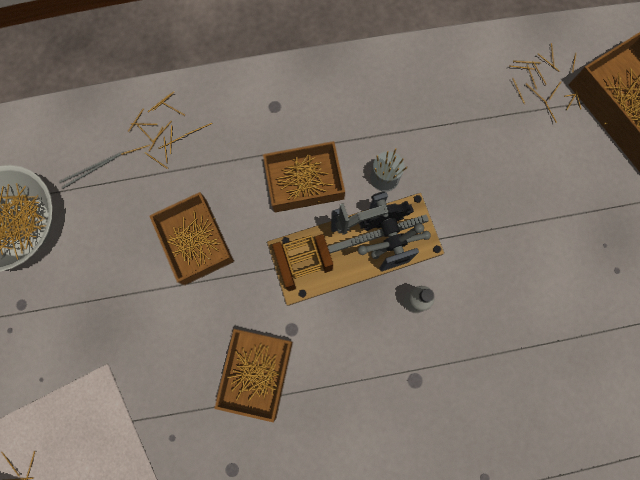

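```bash
cat > h.py <<'E'
import numpy as np
from scipy.optimize import least_squares
from scipy.spatial.transform import Rotation as R
a0=np.radians(30)
pts=[((0,0),(.5676,-.0869)),((0,0),(.5666,-.0857)),((18,70),(.5753,-.0171)),((18,70),(.5723,-.0149)),
((-24,-29),(.5483,-.1164)),((-24,-29),(.5453,-.117)),((18,70),(.570,-.0163)),((18,70),(.5731,-.018)),
((18,8),(.5826,-.0753)),((18,8),(.5871,-.0772)),((0,137),(.5508,.0496)),((0,137),(.5532,.0484)),((0,0),(.5696,-.0889)),((0,0),(.5671,-.0862))]
L=np.array([p[0] for p in pts])/1000;W=np.array([p[1] for p in pts])
def rot(t):return np.array([[np.cos(t),-np.sin(t)],[np.sin(t),np.cos(t)]])
s=least_squares(lambda p:((L@rot(p[2]).T+p[:2]-W)/.004).ravel(),[.567,-.086,.1],loss='soft_l1')
O=s.x[:2];YAW=s.x[2]
def w(x,y,z):return np.r_[rot(YAW)@[x/1000,y/1000]+O,z/1000]
if __name__=="__main__":
    print(O,np.degrees(YAW));print(np.round((L@rot(YAW).T+O-W)*1000,1))
E
python3 h.py
```

```text
[ 0.56681241 -0.08693395] 7.223910268340571
[[-0.8 -0. ]
 [ 0.2 -1.2]
 [ 0.6  1.9]
 [ 3.6 -0.3]
 [-1.7 -2.3]
 [ 1.3 -1.7]
 [ 5.9  1.1]
 [ 2.8  2.8]
 [ 1.1 -1.4]
 [-3.4  0.5]
 [-1.2 -0.6]
 [-3.6  0.6]
 [-2.8  2. ]
 [-0.3 -0.7]]
```

{"name": "play_rows", "arguments": {"translation": [[0, 0, 0], [0, 0, 0], [0, 0, 0], [0, 0, 0], [0, 0, 0], [0, 0, 0], [0, 0, 0], [0, 0, 0]], "twist": [[0, 0, 1], [0, 0, 1], [0, 0, 1], [0, 0, 1], [0, 0, 1], [0, 0, 1], [0, 0, 1], [0, 0, 1]], "gripper": [-1, -1, -1, -1, -1, -1, -1, -1]}}

```text
time: 1.6
tool_pos: [0.1343, 0.5333, 0.4047]
ee_rot: [3.142, -0.0, 2.091]
wrist_force: [0.9, 0.1, -0.7]
width: 0.0334
finger_force: 0.0
```

{"name": "play_rows", "arguments": {"translation": [[0, 0, 0], [0, 0, 0], [0, 0, 0], [0, 0, 0], [0, 0, 0], [0, 0, 0]], "twist": [[0, 0, 1], [0, 0, 1], [0, 0, 1], [0, 0, 1], [0, 0, 0], [0, 0, 0]], "gripper": [-1, -1, -1, -1, -1, -1]}}

```text
time: 2.2
tool_pos: [0.1344, 0.5333, 0.4047]
ee_rot: [-3.142, -0.0, 1.697]
wrist_force: [-0.0, -0.1, -0.5]
width: 0.0005
finger_force: 0.0
```

```bash
cat > go.py <<'E'
import sys
from h import *
from bench import robot
# go.py x y tipz : units from measured pose to rig point; also where we are in rig frame
o=robot.get_obs();p=np.array(o['tool_pos']);M=R.from_euler('xyz',o['ee_rot'])
tip=p+M.apply([0,0,.199])
loc=np.r_[rot(YAW).T@(tip[:2]-O),tip[2]]*1000
f=np.array(o['wrist_force']);fl=np.r_[rot(YAW).T@f[:2],f[2]]
print('t',round(o['time'],2),'tip rig mm',loc.round(1),'yaw err',np.degrees(o['ee_rot'][2]).round(2)-90-np.degrees(YAW).round(2),'rp',np.round(o['ee_rot'][:2],3),'F rig',fl.round(1),'w',round(o['width'],4))
if len(sys.argv)>3:
    d=w(*map(float,sys.argv[1:4]))-tip
    print('units',(M.inv().apply(d)/.04).round(2))
E
python3 go.py 18 40 205
```

```text
t 2.2 tip rig mm [-351.   669.7  205.7] yaw err -8.881784197001252e-16 rp [-3.142 -0.   ] F rig [-0.1 -0.1 -0.5] w 0.0005
units [-15.74   9.23   0.02]
```

{"name": "play_rows", "arguments": {"translation": [[-0.8, 0.46, -0.1], [-0.8, 0.46, -0.1], [-0.8, 0.46, -0.1], [-0.8, 0.46, 0], [-0.8, 0.46, 0], [-0.8, 0.46, 0], [-0.8, 0.46, 0], [-0.8, 0.46, 0]], "twist": [[0, 0, 0], [0, 0, 0], [0, 0, 0], [0, 0, 0], [0, 0, 0], [0, 0, 0], [0, 0, 0], [0, 0, 0]], "gripper": [-1, -1, -1, -1, -1, -1, -1, -1]}}

```text
time: 3.0
tool_pos: [0.3126, 0.2962, 0.4169]
ee_rot: [3.141, -0.0, 1.697]
wrist_force: [0.5, -0.2, 0.3]
width: 0.0006
finger_force: 0.0
```

{"name": "play_rows", "arguments": {"translation": [[-0.8, 0.46, 0], [-0.8, 0.46, 0], [-0.8, 0.46, 0], [-0.8, 0.46, 0], [-0.8, 0.46, 0], [-0.8, 0.46, 0], [-0.8, 0.46, 0], [-0.8, 0.46, 0]], "twist": [[0, 0, 0], [0, 0, 0], [0, 0, 0], [0, 0, 0], [0, 0, 0], [0, 0, 0], [0, 0, 0], [0, 0, 0]], "gripper": [-1, -1, -1, -1, -1, -1, -1, -1]}}

```text
time: 3.8
tool_pos: [0.4905, 0.0603, 0.4169]
ee_rot: [3.141, -0.0, 1.696]
wrist_force: [0.7, 0.6, 0.1]
width: 0.0004
finger_force: 0.0
```

{"name": "play_rows", "arguments": {"translation": [[-0.8, 0.46, 0], [-0.8, 0.46, 0], [-0.8, 0.46, 0], [-0.5, 0.49, 0], [0, 0, 0], [0, 0, 0]], "twist": [[0, 0, 0], [0, 0, 0], [0, 0, 0], [0, 0, 0], [0, 0, 0], [0, 0, 0]], "gripper": [-1, -1, -1, -1, -1, -1]}}

```text
time: 4.4
tool_pos: [0.5785, -0.0444, 0.4162]
ee_rot: [-3.14, -0.001, 1.695]
wrist_force: [-1.0, 0.1, -1.0]
width: 0.0006
finger_force: 0.0
```

```bash
python3 - <<'E'
from bench import robot
import cv2,numpy as np
from h import *
for c in("wrist","side"):
    im=robot.snapshot(c);cv2.imwrite(f"pics/{c}1.png",im[:,:,::-1] if c=="wrist" else cv2.resize(im[140:340,200:440,::-1],None,fx=3,fy=3))
    for n in("axle","pawl_pivot","spoke_end","lever_top","pawl_nose"):
        for d in robot.spot_point(n,c)[:1]:
            q=np.array(d['centre']);print(c,n,round(d['score'],2),(rot(YAW).T@(q[:2]-O)*1000).round(1),(q[2]*1000).round(1))
E
python3 go.py 18 47 155
```

```text
wrist axle 0.26 [-28.  -27.8] 138.1
wrist pawl_pivot 0.8 [15.5 70.4] 105.3
wrist spoke_end 0.97 [-27.3 -31.4] 134.7
wrist lever_top 0.92 [16.8 68.4] 181.2
wrist pawl_nose 0.84 [19.2 12.2] 119.5
side axle 0.79 [-0.1  2.1] 81.0
side pawl_pivot 0.63 [15.9 67.1] 103.8
side spoke_end 0.97 [-24.7 -27.8] 135.0
side lever_top 0.62 [12.8 69.5] 181.2
side pawl_nose 0.66 [20.  10.7] 114.7
t 5.0 tip rig mm [ 16.8  41.1 217.8] yaw err -0.0999999999999952 rp [ 3.141 -0.   ] F rig [-0.3 -0.3 -0.7] w 0.0006
units [0.15 0.03 1.57]
```

View pics/wrist1.png

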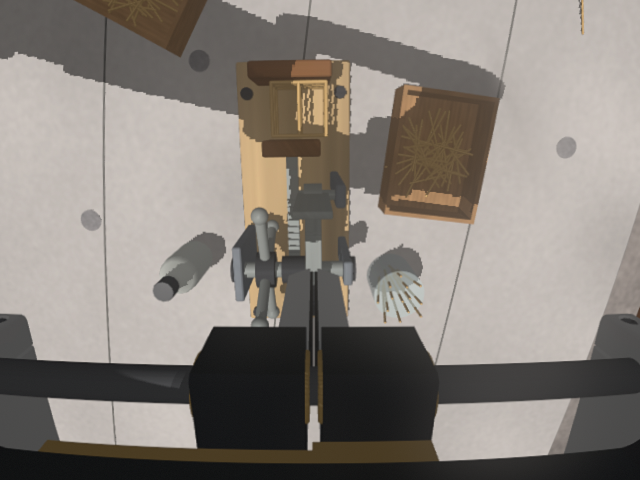

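{"name": "play_rows", "arguments": {"translation": [[0, 0, 0.5], [0, 0, 0.5], [0, 0, 0.56], [0, 0, 0], [0.2, 0, 0], [0, 0, 0]], "twist": [[0, 0, 0], [0, 0, 0], [0, 0, 0], [0, 0, 0], [0, 0, 0], [0, 0, 0]], "gripper": [-1, -1, -1, -1, -1, -1]}}

```text
time: 5.6
tool_pos: [0.5776, -0.0354, 0.356]
ee_rot: [3.139, 0.0, 1.696]
wrist_force: [0.3, -0.0, 0.5]
width: 0.0005
finger_force: 0.0
```

```bash
python3 go.py 18 47 155
```

```text
t 5.6 tip rig mm [ 17.7  49.8 157. ] yaw err -0.06000000000000316 rp [3.139 0.   ] F rig [ 0.3 -0.1  0.5] w 0.0005
units [-0.07  0.01  0.05]
```

The wrist view shows the lever plate at (312,200), the spoke's ball at (260,215), the bottle at (180,275) and the jar at (395,270), all clear of the finger's path. Next I push the lever.

{"name": "play_rows", "arguments": {"translation": [[0.2, 0, 0], [0.2, 0, 0], [0.2, 0, 0], [0.2, 0, 0], [0.2, 0, 0], [0, 0, 0]], "twist": [[0, 0, 0], [0, 0, 0], [0, 0, 0], [0, 0, 0], [0, 0, 0], [0, 0, 0]], "gripper": [-1, -1, -1, -1, -1, -1]}}

```text
time: 6.2
tool_pos: [0.5723, 0.0048, 0.3543]
ee_rot: [-3.141, -0.001, 1.696]
wrist_force: [-0.3, -0.5, 0.4]
width: 0.0003
finger_force: 0.0
```

```bash
cat > see.py <<'E'
import sys,cv2
from h import *
from bench import robot
robot.snapshot(sys.argv[1])
for n in sys.argv[2:]:
    for d in robot.spot_point(n,sys.argv[1])[:1]:
        q=np.array(d['centre']);l=np.r_[rot(YAW).T@(q[:2]-O),q[2]]*1000
        e='pawl %.3f'%np.arctan2(l[1]-70,l[2]-107) if n=='lever_top' else 'wheel %.3f'%(np.arctan2(l[1],l[2]-82)+np.pi/6) if n=='spoke_end' else ''
        print(n,round(d['score'],2),l.round(1),e)
E
python3 see.py side lever_top pawl_nose spoke_end; python3 see.py top lever_top spoke_end; python3 go.py 18 47 157
```

```text
lever_top 0.54 [ 13.3 114.9 168.1] pawl 0.633
pawl_nose 0.56 [-22.2 -27.4 135.6] 
spoke_end 0.98 [-20.7 -27.1 135.8] wheel 0.057
spoke_end 0.72 [-25.8 -24.8 131.6] wheel 0.060
t 6.55 tip rig mm [ 17.   88.8 155.2] yaw err -0.12999999999999634 rp [-3.142 -0.   ] F rig [ 0.1 -0.7 -0.1] w 0.0006
units [-1.05  0.03 -0.04]
```

{"name": "play_rows", "arguments": {"translation": [[-0.1, 0, -0.4], [-0.1, 0, -0.8], [-0.7, -0.2, 0], [-0.9, -0.3, 0], [-0.9, -0.3, 0], [-0.9, -0.27, 0], [0, 0, 0], [0, 0, 0]], "twist": [[0, 0, 0], [0, 0, 0], [0, 0, 0], [0, 0, 0], [0, 0, 0], [0, 0, 0], [0, 0, 0], [0, 0, 0]], "gripper": [-1, -1, -1, -1, -1, -1, -1, -1]}}

```text
time: 7.35
tool_pos: [0.5476, -0.1456, 0.4021]
ee_rot: [3.142, -0.001, 1.693]
wrist_force: [0.3, 0.8, 0.1]
width: 0.0004
finger_force: 0.0
```

```bash
python3 see.py side lever_top spoke_end; python3 see.py wrist lever_top spoke_end;  python3 go.py -26 -54 125
```

```text
lever_top 0.88 [ 12.9 113.4 167. ] pawl 0.626
spoke_end 0.79 [-19.7 -26.7 136.5] wheel 0.068
lever_top 0.32 [-21.7 -30.7 137.2] pawl -1.279
spoke_end 0.64 [-26.  -29.7 136.8] wheel 0.026
t 7.65 tip rig mm [-25.7 -53.9 203.3] yaw err -0.010000000000006004 rp [ 3.141 -0.   ] F rig [ 0.6 -0.4  0.2] w 0.0002
units [-0.   -0.01  1.96]
```

{"name": "play_rows", "arguments": {"translation": [[0, 0, 0.6], [0, 0, 0.8], [0, 0, 0.56], [0, 0, 0], [0.25, 0, 0], [0.25, 0, 0], [0.25, 0, 0], [0.25, 0, 0]], "twist": [[0, 0, 0], [0, 0, 0], [0, 0, 0], [0, 0, 0], [0, 0, 0], [0, 0, 0], [0, 0, 0], [0, 0, 0]], "gripper": [-1, -1, -1, -1, -1, -1, -1, -1]}}

```text
time: 8.45
tool_pos: [0.5433, -0.1049, 0.3277]
ee_rot: [3.136, 0.005, 1.695]
wrist_force: [-0.4, -3.6, 3.1]
width: 0.0003
finger_force: 1.8
```

{"name": "play_rows", "arguments": {"translation": [[0.1, 0, 0], [0, 0, 0]], "twist": [[0, 0, 0], [0, 0, 0]], "gripper": [-1, -1]}}

```text
time: 8.65
tool_pos: [0.5425, -0.1, 0.3249]
ee_rot: [3.139, -0.0, 1.696]
wrist_force: [-0.1, -1.0, 0.9]
width: 0.0006
finger_force: 0.5
```

```bash
python3 see.py side lever_top spoke_end; python3 see.py top spoke_end;python3 go.py -26 -1 125
```

```text
lever_top 0.71 [ 14.7 110.9 166.3] pawl 0.603
spoke_end 0.87 [-23.1   3.6 142.1] wheel 0.583
spoke_end 0.77 [-23.2   5.3 141.7] wheel 0.612
t 8.9 tip rig mm [-26.5 -10.4 124. ] yaw err -0.11000000000000032 rp [-3.14e+00 -2.00e-03] F rig [ 0.3 -0.6  0.5] w 0.0004
units [ 0.23  0.01 -0.03]
```

{"name": "play_rows", "arguments": {"translation": [[0.12, 0, 0], [0.12, 0, 0], [0, 0, 0]], "twist": [[0, 0, 0], [0, 0, 0], [0, 0, 0]], "gripper": [-1, -1, -1]}}

```text
time: 9.2
tool_pos: [0.5411, -0.0914, 0.3233]
ee_rot: [-3.141, 0.0, 1.695]
wrist_force: [1.1, -2.9, -0.3]
width: 0.0004
finger_force: 1.2
```

```bash
python3 see.py side lever_top spoke_end axle; python3 see.py top spoke_end axle;python3 go.py -26 -1 125
```

```text
lever_top 0.93 [ 14.6 112.8 168.2] pawl 0.610
spoke_end 0.89 [-23.3  15.6 139.9] wheel 0.787
axle 0.59 [-2.7 -0.1 83.9] 
spoke_end 0.82 [-24.8  15.4 139.4] wheel 0.785
axle 0.98 [-4.3 -1.1 74.9] 
t 9.55 tip rig mm [-25.9  -1.1 124.9] yaw err -0.11000000000000032 rp [ 3.141e+00 -1.000e-03] F rig [ 0.2 -1.6 -0.4] w 0.0002
units [ 0. -0. -0.]
```

{"name": "play_rows", "arguments": {"translation": [[-0.3, 0, 0], [0, 0, -0.5], [0, 0, -0.9], [0, 0, -0.6], [0.9, 0.3, 0], [0.9, 0.3, 0], [0.9, 0.3, 0], [0.9, 0.2, 0]], "twist": [[0, 0, 0], [0, 0, 0], [0, 0, 0], [0, 0, 0], [0, 0, 0], [0, 0, 0], [0, 0, 0], [0, 0, 0]], "gripper": [-1, -1, -1, -1, -1, -1, -1, -1]}}

```text
time: 10.35
tool_pos: [0.5688, 0.0459, 0.4041]
ee_rot: [-3.142, -0.001, 1.695]
wrist_force: [1.1, -0.2, 0.2]
width: 0.0004
finger_force: 0.0
```

{"name": "play_rows", "arguments": {"translation": [[0.1, 0, 0], [0, 0, 0], [0, 0, 0]], "twist": [[0, 0, 0], [0, 0, 0], [0, 0, 0]], "gripper": [-1, -1, -1]}}

```text
time: 10.65
tool_pos: [0.568, 0.048, 0.4039]
ee_rot: [-3.141, 0.0, 1.694]
wrist_force: [0.3, 0.1, -0.0]
width: 0.0003
finger_force: 0.0
```

```bash
python3 see.py side lever_top spoke_end; python3 see.py top lever_top spoke_end;python3 go.py 18 132 155
```

```text
lever_top 0.6 [ 12.5 111.3 168.9] pawl 0.589
spoke_end 0.72 [-20.5  14.4 140. ] wheel 0.767
t 10.95 tip rig mm [ 18.2 133.7 204.9] yaw err -0.18999999999999861 rp [ 3.142 -0.   ] F rig [-0.5 -0.6  0.3] w 0.0006
units [-0.04 -0.    1.25]
```

{"name": "play_rows", "arguments": {"translation": [[0, 0, 0.6], [0, 0, 0.65], [0, 0, 0], [-0.3, 0, 0], [-0.3, 0, 0], [-0.3, 0, 0], [-0.25, 0, 0], [0, 0, 0]], "twist": [[0, 0, 0], [0, 0, 0], [0, 0, 0], [0, 0, 0], [0, 0, 0], [0, 0, 0], [0, 0, 0], [0, 0, 0]], "gripper": [-1, -1, -1, -1, -1, -1, -1, -1]}}

```text
time: 11.75
tool_pos: [0.574, 0.0013, 0.3545]
ee_rot: [3.14, 0.001, 1.692]
wrist_force: [-0.1, 0.6, -0.2]
width: 0.0002
finger_force: 0.0
```

{"name": "play_rows", "arguments": {"translation": [[-0.1, 0, 0], [-0.05, 0, 0], [-0.05, 0, 0]], "twist": [[0, 0, 0], [0, 0, 0], [0, 0, 0]], "gripper": [-1, -1, -1]}}

```text
time: 12.05
tool_pos: [0.5746, -0.004, 0.3539]
ee_rot: [-3.141, -0.003, 1.696]
wrist_force: [-1.2, 6.6, 1.1]
width: 0.0003
finger_force: 2.9
```

```bash
python3 see.py side lever_top spoke_end; python3 go.py 18 80.5 155
```

```text
lever_top 0.62 [-22.9  17.1 142.2] pawl -0.984
spoke_end 0.85 [-25.7  16.2 138.2] wheel 0.804
t 12.2 tip rig mm [ 18.2  82.  154.9] yaw err -0.049999999999998046 rp [-3.142e+00 -2.000e-03] F rig [0.1 4.9 1.8] w 0.0003
units [-0.04 -0.   -0.  ]
```

{"name": "play_rows", "arguments": {"translation": [[-0.04, 0, 0], [-0.04, 0, 0], [0, 0, 0]], "twist": [[0, 0, 0], [0, 0, 0], [0, 0, 0]], "gripper": [-1, -1, -1]}}

```text
time: 12.5
tool_pos: [0.5748, -0.0052, 0.3539]
ee_rot: [-3.141, -0.008, 1.698]
wrist_force: [-2.5, 10.1, 2.7]
width: 0.0005
finger_force: 5.5
```

```bash
python3 go.py 18 80.5 155
```

```text
t 12.5 tip rig mm [ 18.1  81.5 154.9] yaw err 0.04999999999999627 rp [-3.141 -0.008] F rig [-1.2 10.4  2.7] w 0.0005
units [-0.03 -0.   -0.  ]
```

{"name": "play_rows", "arguments": {"translation": [[-0.06, 0, 0], [-0.06, 0, 0], [0, 0, 0], [0, 0, 0]], "twist": [[0, 0, 0], [0, 0, 0], [0, 0, 0], [0, 0, 0]], "gripper": [-1, -1, -1, -1]}}

```text
time: 12.9
tool_pos: [0.575, -0.0072, 0.354]
ee_rot: [-3.141, -0.015, 1.701]
wrist_force: [-3.1, 19.9, 3.2]
width: 0.0005
finger_force: 10.0
```

```bash
python3 go.py 18 80.5 155
```

```text
t 12.9 tip rig mm [ 18.1  81.1 155. ] yaw err 0.21999999999999797 rp [-3.141 -0.015] F rig [-0.5 20.1  3.2] w 0.0005
units [-0.01 -0.   -0.  ]
```

{"name": "play_rows", "arguments": {"translation": [[0.2, 0, 0], [0.4, 0, 0], [0.3, 0, 0], [0, 0, -0.7], [0, 0, -0.8], [0.8, 0, 0], [0.8, 0, 0], [0, 0, 0]], "twist": [[0, 0, 0], [0, 0, 0], [0, 0, 0], [0, 0, 0], [0, 0, 0], [0, 0, 0], [0, 0, 0], [0, 0, 0]], "gripper": [-1, -1, -1, -1, -1, -1, -1, -1]}}

```text
time: 13.7
tool_pos: [0.5628, 0.0894, 0.4143]
ee_rot: [3.141, -0.001, 1.699]
wrist_force: [-0.1, -0.1, -0.6]
width: 0.0005
finger_force: 0.0
```

{"name": "play_rows", "arguments": {"translation": [[0.9, -0.4, 0], [0.9, -0.4, 0], [0.9, -0.4, 0], [0.9, -0.4, 0], [0.9, -0.4, 0], [0, 0, 0], [0, 0, 0]], "twist": [[0, 0, 0], [0, 0, 0], [0, 0, 0], [0, 0, 0], [0, 0, 0], [0, 0, 0], [0, 0, 0]], "gripper": [-1, -1, -1, -1, -1, -1, -1]}}

```text
time: 14.4
tool_pos: [0.4615, 0.2555, 0.4138]
ee_rot: [3.141, 0.001, 1.696]
wrist_force: [-0.0, 0.8, -0.9]
width: 0.0002
finger_force: 0.0
```

```bash
python3 see.py side lever_top spoke_end pawl_nose; python3 see.py top lever_top spoke_end pawl_nose;python3 go.py; python3 - <<'E'
from bench import robot
import cv2
a=robot.snapshot("side")[150:340,200:400];b=robot.snapshot("top")[140:330,250:450]
cv2.imwrite("pics/end.png",cv2.resize(cv2.hconcat([a,b])[:,:,::-1],None,fx=2,fy=2,interpolation=cv2.INTER_CUBIC))
E
```

```text
lever_top 0.67 [ 14.5  72.4 181.3] pawl 0.032
pawl_nose 0.67 [ 15.8   9.5 118. ] 
lever_top 0.83 [ 15.8  72.3 180.2] pawl 0.032
spoke_end 0.82 [-22.3  16.6 137. ] wheel 0.816
pawl_nose 0.74 [ 19.7   6.8 116.8] 
t 14.8 tip rig mm [-60.9 351.9 214.8] yaw err -0.20000000000000373 rp [-3.142  0.   ] F rig [-0.4 -0.4  0.1] w 0.0003
```

View pics/end.png

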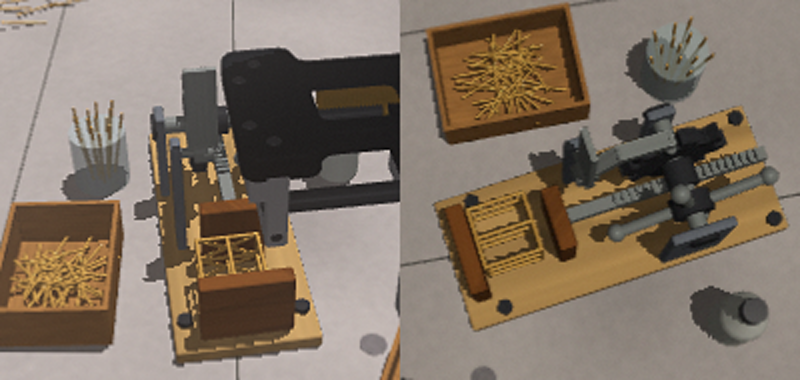

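The lever is upright at (200,110) in the left half of the crop, and the nose is back at its starting height. The jaw has eased off the frame, and the frame, jar, bottle and tray still stand where they were. I'm handing the job in.

```bash
python3 -c "
from bench import robot
print(robot.close_job())"
```

```text
the job is handed in; nothing more can be done
None
```

The clamp is eased by one notch: the wheel reads about 0.79–0.82 rad against a 0.785 target, the pawl is pushed back down firmly into the next gap, the arm is clear, and the job was handed in at about 15 s.

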